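Bring in the bottle guide by one turn of the hand wheel and lock it

TASK

Bring the bottle line's guide rail in by one pitch: with the fingertips, push the hand wheel round by its upright handle, clockwise seen from above, through exactly one full turn, so that the handle stops over its pointer tab again. Then push the clamp lever clockwise by its upright grip until it is against its stop, to lock the setting. Push gently, only ever from outside, without squeezing a handle between the fingers; leave the bottles and the other loose things where they are.

Things in the scene. Friction and masses are not known exactly. Their poses are not given: they have to be found in the camera images.
- wheel (a joint): Angle of the steel hand wheel about its vertical axis (rad). 0 at the start, grows clockwise seen from above; one full turn is 6.283. Friction about 0.22 N m (some 3.5 N at the handle): it stays where it is left and does not coast. No stop or detent at one turn. It draws the aluminium guide rail towards the bottles, 20 mm per turn.
- wheel_axis (a point): Fixed point on the wheel's axis, at the top of its hub, 124 mm above the table. Level wheel with three spokes and a 16 mm thick round rim, 65 mm mean radius (146 mm over all), rim top 118 mm above the table. It sits on a round boss on a grey square gearbox (110 x 110 mm, top 80 mm above the table) in the middle of the dark deck plate (150 x 560 mm).
- wheel_handle (a point): Middle (148 mm above the table) of the wheel's upright black handle, a round post of 22 mm diameter on the rim, 65 mm from the wheel axis, from 120 to 176 mm above the table. It goes round with the wheel and starts at any angle. Nothing stands in its way, or in the way of shut fingers that follow it just above the rim.
- pointer (a point): Outer end of the small flat steel pointer tab, 14 mm wide, that sticks out of the boss under the rim at the angle where the handle starts; 100 mm from the wheel axis, 86 mm above the table. It does not turn.
- lever (a joint): Angle of the clamp lever about its vertical axis (rad), growing clockwise seen from above; it starts unlocked between 0 and 0.25, and 1.2 is against the stop (locked). Friction about 0.2 N m, some 2.5 N at the grip; it stays where it is left.
- lever_pivot (a point): Fixed point on the lever's vertical axis, at the top of its hub, 109 mm above the table. The hub sits on a grey square pedestal (56 x 56 mm, top 85 mm above the table), at the left or the right end of the deck, some 200 mm from the wheel axis; a like pedestal with a round gauge is at the other end.
- lever_grip (a point): Middle (127 mm above the table) of the lever's upright black grip, 85 mm from the pivot at the end of a flat level steel arm (12 mm wide, top 103 mm above the table). The grip is a tapered round post, 18 to 22 mm in diameter, from 103 to 150 mm above the table. At the start it points roughly from the pivot to the robot.
- bottle0: White bottle with red cap, 60 mm diameter, 140 mm tall, standing loose on the belt behind the guide rail, its top 190 mm above the table. Origin under its centre. A bystander.
- bottle1: Another such bottle on the belt. A bystander.
- bottle2: Another such bottle on the belt. A bystander.
- jar: Small jar with white cap, 44 mm diameter, 60 mm tall, loose on the deck (25 mm above the table) left of the gearbox. Origin under its centre. A bystander.
- tin: Small tin with amber or brass-coloured sides and a pale top, 48 mm diameter, 45 mm tall, loose on the deck right of the gearbox. Origin under its centre. A bystander.
- wrench: Steel wrench lying on the table between robot and deck. A bystander.
- roll: Roll of paper labels, 76 mm diameter, 40 mm high, lying on the table between robot and deck. Origin under its centre. A bystander.

How it is judged:
By the outcome, as a careful person would: the job done as asked, in the order asked, and still so for the second after the job is handed in, with the robot touching nothing.
It also fails if it takes over 69 s, if anything falls off the work surface, if the arm or the gripper's body presses on something with over 40 N, if the wrist force passes 120 N, or if a joint passes its speed limit or range.

ROBOT

A 7-joint arm with a two-finger parallel gripper is mounted at the origin on the work surface. World frame = base frame: x ahead of the robot, y to its left, z up, the work surface at z = 0. Lengths are in m, angles in rad, forces in N, time in s.
With the tool pointing down it reaches from about 0.425 to 0.875 m from the base axis. Payload 4.7 kg.
Tool frame: the origin (TCP) lies between the finger pads; the fingertips stand 14 mm ahead of it and the grasp point (between the pads) lies 5 mm behind it; z points along the fingers, y is the line along which they close (so a half turn about z gives the same grasp; the last joint's range is limited). The gripper opens to 87 mm and grips with 3 to 60 N. Pads are 19 mm wide; open, the fingers measure 117 mm over their backs; the gripper's body (75 mm by 190 mm) begins 51 mm behind the grasp point.
Start: joints at [-1.129, 0.321, -0.07, 1.45, 0.023, 1.371, -0.057], TCP at [0.27, 0.591, 0.237] pointing down, gripper open.
Joint ranges: [-2.86, 2.86], [-0.3, 2.09], [-1.38, 1.24], [0.06, 2.45], [-1.56, 4.7], [0.09, 2.05], [-2.69, 2.69]. Speed limits (rad/s): [2.57, 2.57, 3.14, 3.14, 3.14, 3.14, 3.14].

INTERFACE

Orientations are given as a rotation vector (axis times angle).
In Python, from bench import ctrl gives the robot as it stands.
- The arm moves only by the tool step_arm, never from a script. Its argument "commands" is a list of rows, each an object with "travel": the shift along the tool's x, y, z in m, a list of three; "turn": the turn, a rotation vector about the tool's x, y, z in degrees, a list of three. A call has 1 to 5 rows; each row is the pose to reach, as a shift and turn from the pose commanded when the call began, along the tool's axes at that moment; what a row does not reach only later rows make up. A row lasts 1/10 s, in which the tool goes at most 50 mm and 8.59 degrees, less where a joint would pass 70% of its speed; a pose out of reach is approached as far as the arm can. A call with a gripper value outside its range is refused whole. "gripper" is the opening, from 0 (shut) to 1 (fully open), set as the call begins (left out, the last holds). The fingers move at their own pace and stop on an object; "force" is the grip in N (left out, the last holds). Time passes only in rows, so rows that repeat a pose let the fingers close. It gives the time, the measured TCP pose, the force, the opening and the grip force at its end, in the units of the state.
- ctrl.get_state(): the state, without advancing time (a new reading comes with each control period).
- ctrl.get_image(name): name is "side" or "top" or "wrist"; returns the picture (480x640x3 uint8, red, green, blue); there is no depth.
- ctrl.camera_model(name): a dict with "fx", "fy", "cx", "cy" (pixels), "R" (3x3) and "t" (3): a world point X has camera coordinates R X + t; the wrist camera has in their place "T_tool_cam" (4x4, takes a point from camera to tool coordinates, whose origin is the TCP and whose axes are the flange's). Camera axes: x right, y down, z forward; pixel columns grow to the right and rows downward; lengths in m; the calibration is good to about 2 mm. A picture is of the moment at which its call begins: read the wrist's pose just before it. camera_model takes no time and is no camera call.
- ctrl.close_job(): hands the job in; it is judged then, once.
The state is a dict: "time": time; "joint_positions": joint angles; "qd": joint speeds; "joint_torque": joint torques, N m; "position": TCP position; "tool_rot": TCP orientation; "ft_force": force on the tool from outside, world axes, zero at the start; "torque": the same for the moment, N m; "grip_width": opening from 0.0 (shut) to 1.0 (fully open); "grip_force": force on a finger pad.
Only numpy, scipy, OpenCV 4.12 (cv2) and the standard library are available. Lean on these libraries where they do the work, as an engineer would, in place of code of your own. Each camera call takes 0.05 s, during which the arm holds its last target. There are 200 camera calls.

## Working session

There is one attempt and no reset: what is moved stays moved. The work goes in short steps, Python scripts to look and compute and a tool call to move; the robot and the scene stay as the last step left them, time stands still between calls to the robot, and variables do not carry over. Pictures are saved under pics/ and viewed, at most 10 in all, crops included, and the job is handed in when it is done.

Besides the shell and the picture viewer there is one more tool, called after "Emit:" in YAML: its name, and indented under it one key for each argument. step_arm: Moves the arm, as the interface text tells. Its arguments: {"type":"object","properties":{"commands":{"type":"array"},"gripper":{"type":"number"},"force":{"type":"number"}},"required":["commands"]}

```bash
mkdir -p pics
cat > h.py <<'E'
import numpy as np,cv2
from bench import ctrl
from scipy.spatial.transform import Rotation as R
def px2w(m,u,v,z):
    Rm=np.array(m["R"]);t=np.array(m["t"]);c=-Rm.T@t
    d=Rm.T@np.array([(u-m["cx"])/m["fx"],(v-m["cy"])/m["fy"],1]);return c+d*(z-c[2])/d[2]
def w2px(m,X):
    p=np.array(m["R"])@X+np.array(m["t"]);return m["fx"]*p[0]/p[2]+m["cx"],m["fy"]*p[1]/p[2]+m["cy"]
E
python3 - <<'E'
from h import *
s=ctrl.get_state();print(s["time"],s["position"],s["tool_rot"],R.from_rotvec(s["tool_rot"]).as_matrix().round(3),s["grip_width"])
for n in("top","side"):
    cv2.imwrite(f"pics/{n}1.png",ctrl.get_image(n)[:,:,::-1]);m=ctrl.camera_model(n);print(n,m)
E
```

```text
0.0 [0.26948972 0.59091389 0.2354596 ] [-6.66711413e-01 -3.06972903e+00  2.96890296e-03] [[-0.91   0.415 -0.001]
 [ 0.415  0.91  -0.002]
 [-0.    -0.002 -1.   ]] 1.0046949630470872
top {'fx': 533.4062137243238, 'fy': 533.4062137243238, 'cx': 311.9388274042952, 'cy': 243.92203429960807, 'R': array([[-9.79570503e-02, -9.95190617e-01, -2.27034346e-04],
       [-9.71558498e-01,  9.56803457e-02, -2.16608762e-01],
       [ 2.15588730e-01, -2.09977782e-02, -9.76258466e-01]]), 't': array([0.01898245, 0.57593541, 1.15652938])}
side {'fx': 526.1831927512219, 'fy': 526.1831927512219, 'cx': 323.3109241169932, 'cy': 230.0802563939054, 'R': array([[ 0.82632408, -0.56291802, -0.01765834],
       [-0.40474274, -0.57174737, -0.71364435],
       [ 0.39162715,  0.59684859, -0.7002856 ]]), 't': array([-0.46301814,  0.26277359,  0.87478341])}
```

View pics/top1.png

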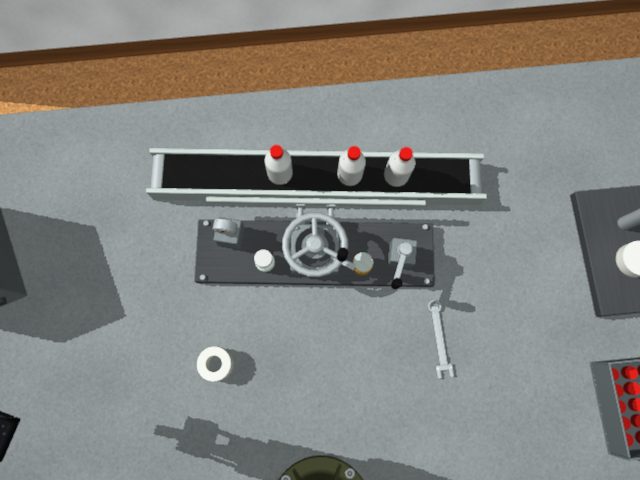

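View pics/side1.png

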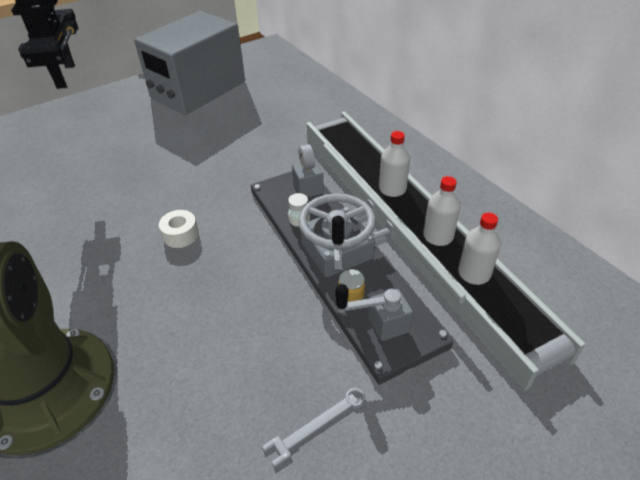

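The top view shows the wheel hub at about (315,243), its handle at (342,255), the lever pivot at (405,248) and its grip at (397,284), with the tin at (362,263). I'll zoom in on both views to measure.

Run:
```python
import cv2,numpy as np
a=cv2.imread("pics/top1.png")[200:300,270:430];b=cv2.imread("pics/side1.png")[180:330,285:425]
a=cv2.resize(a,None,fx=5,fy=5,interpolation=cv2.INTER_CUBIC);b=cv2.resize(b,None,fx=4,fy=4,interpolation=cv2.INTER_CUBIC)
cv2.imwrite("pics/ta.png",a);cv2.imwrite("pics/sb.png",b)
```

```text
(no output)
```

View pics/ta.png

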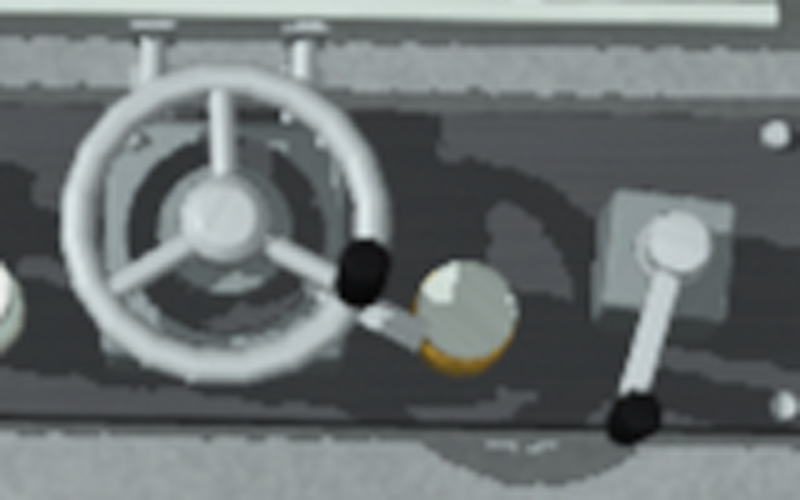

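View pics/sb.png

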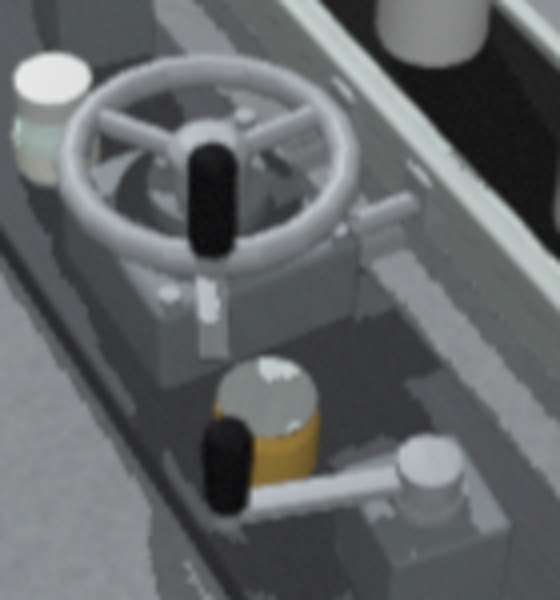

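```bash
cat >> h.py <<'E'
def tri(top,side):
    A=[];b=[]
    for n,(u,v) in (("top",top),("side",side)):
        m=ctrl.camera_model(n);Rm=np.array(m["R"]);t=np.array(m["t"])
        for k,q,f,c in((0,u,m["fx"],m["cx"]),(1,v,m["fy"],m["cy"])):
            a=(q-c)/f;A.append(Rm[k]-a*Rm[2]);b.append(a*t[2]-t[k])
    return np.linalg.lstsq(np.array(A),np.array(b),rcond=None)[0]
E
python3 - <<'E'
from h import *
m=ctrl.camera_model("top");s=ctrl.camera_model("side")
print("hub",px2w(m,313.6,243.2,.124)); print("rim",px2w(m,314.8,244.5,.112))
sr=(209/4+285-.4,164/4+180-.4);print("rim side",px2w(s,*sr,.112))
for n,t,d,z in(("handle",(342.4,254.2),(337.6,229.6),.148),("leverhub",(404.4,248.4),(392.4,294.6),.109),("grip",(396.4,283),(341.9,296.4),.127),("ptr",(352.6,267.6),(337.9,268.4),.086)):
    print(n,tri(t,d),px2w(m,*t,z),px2w(s,*d,z))
print("tin",px2w(m,270+466/5,200+305/5,.07),"jar",px2w(m,264,258,.085))
print("base?",w2px(m,np.array([0,0,0])))
E
```

```text
hub [ 0.56282565 -0.03997595  0.124     ]
rim [ 0.56232526 -0.04260376  0.112     ]
rim side [ 0.56170525 -0.04668402  0.112     ]
handle [ 0.52753426 -0.09751482  0.14840997] [ 0.52781482 -0.09763386  0.148     ] [ 0.52755903 -0.09712676  0.148     ]
leverhub [ 0.53672762 -0.23871383  0.10534088] [ 0.53499333 -0.23747642  0.109     ] [ 0.53576633 -0.24110139  0.109     ]
grip [ 0.45841953 -0.20696265  0.12525492] [ 0.45847559 -0.20678659  0.127     ] [ 0.45730129 -0.20799731  0.127     ]
ptr [ 0.50924793 -0.12249192  0.08078394] [ 0.50752182 -0.12163413  0.086     ] [ 0.5074929 -0.1264583  0.086    ]
tin [ 0.52286905 -0.14867712  0.07      ] jar [0.54865396 0.07254407 0.085     ]
base? (np.float64(320.6937764352765), np.float64(509.550845702405))
```

Emit:
step_arm:
  commands:
    - {"travel": [-0.03, -0.028, 0]}
    - {"travel": [-0.065, -0.06, 0]}
    - {"travel": [-0.1, -0.093, 0]}
    - {"travel": [-0.135, -0.126, 0]}
    - {"travel": [-0.17, -0.158, 0]}
  gripper: 0
  force: 10

```text
$.commands[0]: bad value
```

Emit:
step_arm:
  commands:
    - {"travel": [-0.035, -0.033, 0]}
    - {"travel": [-0.07, -0.065, 0]}
    - {"travel": [-0.105, -0.098, 0]}
    - {"travel": [-0.14, -0.13, 0]}
    - {"travel": [-0.175, -0.163, 0]}

```text
$.commands[0]: bad value
```

Emit:
step_arm:
  commands:
    - {"travel": [-0.035, -0.033, 0]}
    - {"travel": [-0.07, -0.065, 0]}
    - {"travel": [-0.105, -0.098, 0]}
    - {"travel": [-0.14, -0.13, 0]}
    - {"travel": [-0.175, -0.163, 0]}

```text
$.commands[0]: bad value
```

Rows need the turn too.

Emit:
step_arm:
  commands:
    - {"travel": [-0.03, -0.028, 0], "turn": [0, 0, 0]}
    - {"travel": [-0.065, -0.06, 0], "turn": [0, 0, 0]}
    - {"travel": [-0.1, -0.093, 0], "turn": [0, 0, 0]}
    - {"travel": [-0.135, -0.126, 0], "turn": [0, 0, 0]}
    - {"travel": [-0.17, -0.158, 0], "turn": [0, 0, 0]}
  gripper: 0
  force: 10

```text
time: 0.6
position: [0.3591, 0.375, 0.2362]
tool_rot: [-0.667, -3.07, 0.001]
ft_force: [0.6, 0.2, 0.4]
grip_width: 0.631
grip_force: 0.0
```

Emit:
step_arm:
  commands:
    - {"travel": [-0.035, -0.033, 0], "turn": [0, 0, 0]}
    - {"travel": [-0.07, -0.065, 0], "turn": [0, 0, 0]}
    - {"travel": [-0.105, -0.098, 0], "turn": [0, 0, 0]}
    - {"travel": [-0.14, -0.13, 0], "turn": [0, 0, 0]}
    - {"travel": [-0.175, -0.163, 0], "turn": [0, 0, 0]}

```text
time: 1.1
position: [0.4506, 0.1543, 0.2364]
tool_rot: [-0.666, -3.07, -0.0]
ft_force: [0.2, 0.6, -1.0]
grip_width: 0.167
grip_force: 0.0
```

Emit:
step_arm:
  commands:
    - {"travel": [-0.035, -0.033, 0], "turn": [0, 0, 0]}
    - {"travel": [-0.07, -0.065, 0], "turn": [0, 0, 0]}
    - {"travel": [-0.105, -0.098, 0], "turn": [0, 0, 0]}
    - {"travel": [-0.14, -0.13, 0], "turn": [0, 0, 0]}
    - {"travel": [-0.175, -0.163, 0], "turn": [0, 0, 0]}

```text
time: 1.6
position: [0.5423, -0.0663, 0.2365]
tool_rot: [0.666, 3.07, 0.001]
ft_force: [0.7, -0.1, -0.5]
grip_width: 0.005
grip_force: 0.0
```

Emit:
step_arm:
  commands:
    - {"travel": [-0.023, -0.021, 0], "turn": [0, 0, 0]}
    - {"travel": [-0.045, -0.041, 0], "turn": [0, 0, 0]}
    - {"travel": [-0.045, -0.041, 0.04], "turn": [0, 0, 0]}
    - {"travel": [-0.045, -0.041, 0.075], "turn": [0, 0, 0]}
    - {"travel": [-0.045, -0.041, 0.0875], "turn": [0, 0, 0]}

```text
time: 2.1
position: [0.5634, -0.1203, 0.1451]
tool_rot: [-0.666, -3.063, 0.001]
ft_force: [-1.4, -0.7, -0.1]
grip_width: 0.004
grip_force: 0.0
```

```bash
cat > plan.py <<'E'
from h import *
from scipy.optimize import brentq
C=np.array([.5625,-.042]);A0=np.radians(-122.3)
X=np.array([-.91,.415]);Y=np.array([.415,.91])
def d(t,rad=.011,hx=.0095,hy=.015):
    f=lambda s:np.hypot(max(abs(s*t@X)-hx,0),max(abs(s*t@Y)-hy,0))-rad
    return brentq(f,.012,.06)
def finger(phi,C=C,A0=A0,r=.065,**k):
    a=A0-np.radians(phi);t=np.array([np.sin(a),-np.cos(a)])
    p=C+r*np.array([np.cos(a),np.sin(a)])-t*d(t,**k);return np.array([p@X,p@Y])
E
python3 - <<'E'
from plan import *
s=ctrl.get_state();p=s["position"];print(s["time"],p,R.from_rotvec(s["tool_rot"]).as_matrix().round(3).tolist())
q=np.array([p[:2]@X,p[:2]@Y]).round(4)
for b in range(-10,346,45):
    rows=[(finger(b+9*i)-q).round(3) for i in range(1,6)];print(b,b+45,[list(map(float,r)) for r in rows]);q=q+rows[-1]
E
```

```text
2.1 [ 0.56337109 -0.12029161  0.1450832 ] [[-0.91, 0.415, -0.007], [0.415, 0.91, 0.0], [0.006, -0.002, -1.0]]
-10 35 [[0.02, 0.004], [0.03, 0.003], [0.04, 0.002], [0.049, 0.003], [0.058, 0.005]]
35 80 [[0.009, 0.003], [0.018, 0.009], [0.027, 0.017], [0.034, 0.027], [0.039, 0.037]]
80 125 [[0.004, 0.011], [0.006, 0.021], [0.007, 0.03], [0.006, 0.041], [0.003, 0.053]]
125 170 [[-0.006, 0.011], [-0.014, 0.021], [-0.024, 0.029], [-0.034, 0.036], [-0.044, 0.04]]
170 215 [[-0.01, 0.003], [-0.02, 0.004], [-0.029, 0.004], [-0.038, 0.004], [-0.047, 0.002]]
215 260 [[-0.009, -0.003], [-0.018, -0.009], [-0.027, -0.018], [-0.034, -0.027], [-0.04, -0.038]]
260 305 [[-0.003, -0.01], [-0.006, -0.02], [-0.007, -0.03], [-0.006, -0.04], [-0.002, -0.052]]
305 350 [[0.006, -0.011], [0.014, -0.021], [0.023, -0.03], [0.033, -0.036], [0.043, -0.04]]
```

Emit:
step_arm:
  commands:
    - {"travel": [0.01, 0.003, 0], "turn": [0, 0, 0]}
    - {"travel": [0.018, 0.004, 0], "turn": [0, 0, 0]}
    - {"travel": [0.025, 0.003, 0], "turn": [0, 0, 0]}
    - {"travel": [0.032, 0.003, 0], "turn": [0, 0, 0]}
    - {"travel": [0.04, 0.002, 0], "turn": [0, 0, 0]}

```text
time: 2.6
position: [0.5334, -0.1005, 0.1513]
tool_rot: [0.663, 3.062, 0.006]
ft_force: [7.3, 3.7, 0.3]
grip_width: 0.001
grip_force: 3.4
```

Run:
```python
from h import *
s=ctrl.get_state();print(s["time"],s["position"],s["ft_force"])
cv2.imwrite("pics/t2.png",cv2.resize(ctrl.get_image("top")[200:300,270:430,::-1],None,fx=5,fy=5,interpolation=2))
```

```text
2.6 [ 0.53337462 -0.10051993  0.15128743] [7.31041546 3.65260199 0.33347548]
```

View pics/t2.png

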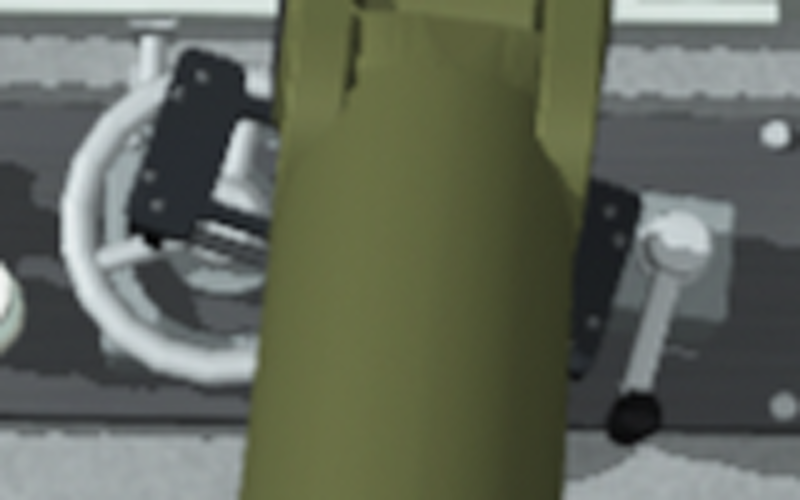

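The forearm hides most of the wheel at about (420,260). The left spoke's end has moved from (110,290) to (100,255), so the wheel is turning clockwise, by about 14°. I'll carry on along the arc.

Emit:
step_arm:
  commands:
    - {"travel": [0.01, 0.001, 0], "turn": [0, 0, 0]}
    - {"travel": [0.02, 0.003, 0], "turn": [0, 0, 0]}
    - {"travel": [0.029, 0.006, 0], "turn": [0, 0, 0]}
    - {"travel": [0.038, 0.012, 0], "turn": [0, 0, 0]}
    - {"travel": [0.047, 0.02, 0], "turn": [0, 0, 0]}

```text
time: 3.15
position: [0.4953, -0.0655, 0.1498]
tool_rot: [0.669, 3.069, -0.002]
ft_force: [0.3, -3.1, 1.2]
grip_width: 0.007
grip_force: 1.7
```

Emit:
step_arm:
  commands:
    - {"travel": [0.007, 0.01, 0], "turn": [0, 0, 0]}
    - {"travel": [0.012, 0.02, 0], "turn": [0, 0, 0]}
    - {"travel": [0.016, 0.031, 0], "turn": [0, 0, 0]}
    - {"travel": [0.018, 0.041, 0], "turn": [0, 0, 0]}
    - {"travel": [0.019, 0.05, 0], "turn": [0, 0, 0]}

```text
time: 3.65
position: [0.4996, -0.0106, 0.1489]
tool_rot: [-0.666, -3.07, 0.001]
ft_force: [1.1, -5.6, 1.6]
grip_width: 0.006
grip_force: 2.1
```

Run:
```python
from plan import *
p=np.array(ctrl.get_state()["position"]);print(p,(np.array([p[:2]@X,p[:2]@Y])-finger(107)))
for n in("top","side"):
    im=ctrl.get_image(n)[:,:,::-1];cv2.imwrite(f"pics/{n}3.png",im)
a=cv2.imread("pics/top3.png")[190:300,240:440];b=cv2.imread("pics/side3.png")[150:300,270:470]
cv2.imwrite("pics/c3.png",cv2.resize(np.vstack([a,b]),None,fx=2.3,fy=2.3,interpolation=2))
```

```text
[ 0.49956575 -0.01057913  0.1489002 ] [-0.00059707  0.0009604 ]
```

View pics/c3.png

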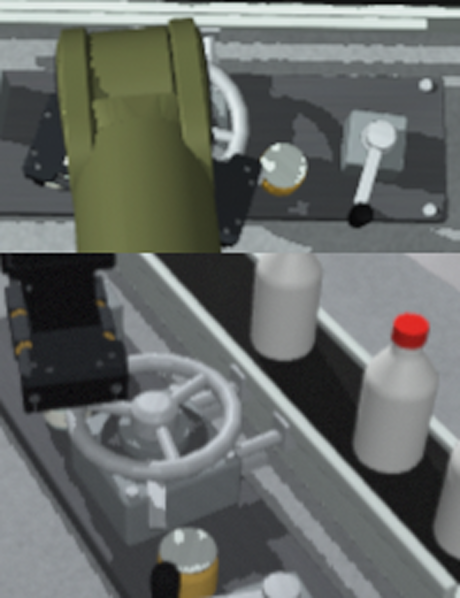

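The side view (lower half) shows the wheel hub at (153,405), with its spokes turned and the handle hidden behind the gripper at (75,370). The bystanders haven't moved. The finger is within 1 mm of plan.

Emit:
step_arm:
  commands:
    - {"travel": [-0.001, 0.011, 0], "turn": [0, 0, 0]}
    - {"travel": [-0.004, 0.023, 0], "turn": [0, 0, 0]}
    - {"travel": [-0.01, 0.034, 0], "turn": [0, 0, 0]}
    - {"travel": [-0.018, 0.044, 0], "turn": [0, 0, 0]}
    - {"travel": [-0.028, 0.052, 0], "turn": [0, 0, 0]}

```text
time: 4.25
position: [0.5464, 0.0262, 0.1483]
tool_rot: [-0.664, -3.068, -0.001]
ft_force: [-4.5, -0.3, 0.2]
grip_width: 0.005
grip_force: 1.6
```

Emit:
step_arm:
  commands:
    - {"travel": [-0.01, 0.007, 0], "turn": [0, 0, 0]}
    - {"travel": [-0.02, 0.011, 0], "turn": [0, 0, 0]}
    - {"travel": [-0.03, 0.014, 0], "turn": [0, 0, 0]}
    - {"travel": [-0.04, 0.015, 0], "turn": [0, 0, 0]}
    - {"travel": [-0.049, 0.015, 0], "turn": [0, 0, 0]}

```text
time: 4.75
position: [0.5974, 0.0168, 0.1487]
tool_rot: [-0.668, -3.068, 0.002]
ft_force: [-6.4, -0.8, -0.1]
grip_width: 0.005
grip_force: 2.7
```

Emit:
step_arm:
  commands:
    - {"travel": [-0.009, 0, 0], "turn": [0, 0, 0]}
    - {"travel": [-0.018, -0.002, 0], "turn": [0, 0, 0]}
    - {"travel": [-0.027, -0.005, 0], "turn": [0, 0, 0]}
    - {"travel": [-0.036, -0.011, 0], "turn": [0, 0, 0]}
    - {"travel": [-0.045, -0.02, 0], "turn": [0, 0, 0]}

```text
time: 5.25
position: [0.6318, -0.018, 0.1497]
tool_rot: [0.663, 3.068, 0.003]
ft_force: [-0.4, 3.5, 0.1]
grip_width: 0.006
grip_force: 1.7
```

Run:
```python
from plan import *
p=np.array(ctrl.get_state()["position"]);print(p,(np.array([p[:2]@X,p[:2]@Y])-finger(242)))
b=ctrl.get_image("side")[150:300,270:470,::-1]
cv2.imwrite("pics/c4.png",cv2.resize(b,None,fx=3,fy=3,interpolation=2))
```

```text
[ 0.6317845  -0.01800523  0.14969829] [-0.00165883  0.00212448]
```

View pics/c4.png

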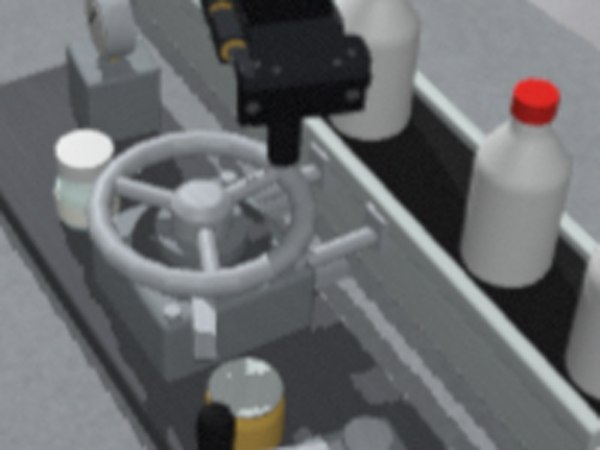

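The handle is at (285,140), on the far right of the rim. One spoke lines up with the pointer at (205,330), which fits about 240° turned.

Emit:
step_arm:
  commands:
    - {"travel": [-0.007, -0.009, 0], "turn": [0, 0, 0]}
    - {"travel": [-0.013, -0.02, 0], "turn": [0, 0, 0]}
    - {"travel": [-0.016, -0.03, 0], "turn": [0, 0, 0]}
    - {"travel": [-0.019, -0.04, 0], "turn": [0, 0, 0]}
    - {"travel": [-0.02, -0.05, 0], "turn": [0, 0, 0]}

```text
time: 5.8
position: [0.627, -0.0732, 0.149]
tool_rot: [-0.667, -3.069, -0.002]
ft_force: [-1.6, 5.6, 2.1]
grip_width: 0.007
grip_force: 2.6
```

Emit:
step_arm:
  commands:
    - {"travel": [0.001, -0.01, 0], "turn": [0, 0, 0]}
    - {"travel": [0.005, -0.022, 0], "turn": [0, 0, 0]}
    - {"travel": [0.011, -0.033, 0], "turn": [0, 0, 0]}
    - {"travel": [0.019, -0.043, 0], "turn": [0, 0, 0]}
    - {"travel": [0.028, -0.052, 0], "turn": [0, 0, 0]}

```text
time: 6.3
position: [0.5801, -0.1108, 0.1495]
tool_rot: [0.669, 3.067, -0.002]
ft_force: [4.5, 0.1, 1.0]
grip_width: 0.008
grip_force: 1.6
```

Run:
```python
from plan import *
p=np.array(ctrl.get_state()["position"]);q=np.array([p[:2]@X,p[:2]@Y]);print(p,q-finger(332),[(finger(f)-q).round(4) for f in(341,350,354)])
b=ctrl.get_image("side")[:,:,::-1];cv2.imwrite("pics/side5.png",b)
a=cv2.imread("pics/side1.png")
m=lambda i:cv2.inRange(i[200:250,320:385].max(2),0,35)
for i in(a,b):
    n,l,s,c=cv2.connectedComponentsWithStats(m(i));print([(s[k].tolist(),(c[k]+[320,200]).round(2).tolist()) for k in range(1,n) if s[k][4]>30])
```

```text
[ 0.58006737 -0.11075918  0.14952378] [-0.00155729 -0.001823  ] [array([ 0.0114, -0.0044]), array([ 0.0215, -0.0089]), array([ 0.026 , -0.0103])]
[([12, 17, 12, 27, 274], [337.65, 230.5])]
[([30, 13, 35, 28, 556], [364.63, 226.32])]
```

Emit:
step_arm:
  commands:
    - {"travel": [0.008, -0.003, 0], "turn": [0, 0, 0]}
    - {"travel": [0.014, -0.006, 0], "turn": [0, 0, 0]}
    - {"travel": [0.018, -0.008, 0], "turn": [0, 0, 0]}
    - {"travel": [0.02, -0.008, 0], "turn": [0, 0, 0]}
    - {"travel": [0.02, -0.008, 0], "turn": [0, 0, 0]}

```text
time: 6.85
position: [0.5583, -0.1086, 0.1492]
tool_rot: [0.668, 3.07, -0.002]
ft_force: [1.7, -3.0, -0.4]
grip_width: 0.003
grip_force: 1.9
```

```bash
cat > meas.py <<'E'
from plan import *
s=ctrl.get_state();p=np.array(s["position"]);q=np.array([p[:2]@X,p[:2]@Y]);print(s["time"],p,s["ft_force"],q.round(4),(finger(360)-q).round(4))
b=ctrl.get_image("side")[:,:,::-1];cv2.imwrite("pics/sidelast.png",b)
a=cv2.imread("pics/side1.png");m=ctrl.camera_model("side")
def cent(i):
    # handle's lower part (left edge is the visible leading side)
    k=cv2.inRange(i[200:250,315:385].max(2),0,35);n,l,s,c=cv2.connectedComponentsWithStats(k)
    j=1+s[1:,4].argmax();return s[j].tolist(),c[j]+[315,200]
sa,ca=cent(a);sb,cb=cent(b);print(sa,ca,sb,cb)
ang=lambda c:np.degrees(np.arctan2(*(px2w(m,*c,.148)[:2]-C)[::-1]))
print("still to go, deg",ang(cb)-ang(ca))
E
python3 meas.py
```

```text
6.85 [ 0.55834348 -0.10855596  0.14921456] [ 1.69644913 -3.04031321 -0.36435232] [-0.5531  0.1329] [ 0.0121 -0.0049]
[17, 17, 12, 27, 274] [337.6459854  230.50364964] [24, 16, 46, 28, 670] [359.95074627 230.07462687]
still to go, deg 29.622774815449574
```

Emit:
step_arm:
  commands:
    - {"travel": [-0.01, 0, 0], "turn": [0, 0, 0]}
    - {"travel": [-0.03, 0, 0], "turn": [0, 0, 0]}
    - {"travel": [-0.05, 0, 0], "turn": [0, 0, 0]}
    - {"travel": [-0.06, 0, 0], "turn": [0, 0, 0]}
    - {"travel": [-0.06, 0, 0], "turn": [0, 0, 0]}

```text
time: 7.4
position: [0.6139, -0.132, 0.1481]
tool_rot: [-0.666, -3.068, 0.0]
ft_force: [-0.7, -0.1, 0.0]
grip_width: 0.009
grip_force: 0.0
```

```bash
python3 meas.py
```

```text
7.4 [ 0.61394851 -0.13202719  0.1481419 ] [-0.72924719 -0.09428643  0.01296225] [-0.6135  0.1346] [ 0.0725 -0.0066]
[17, 17, 12, 27, 274] [337.6459854  230.50364964] [24, 16, 12, 28, 256] [344.3671875  229.64453125]
still to go, deg 10.170541823713549
```

Emit:
step_arm:
  commands:
    - {"travel": [0.02, 0, 0], "turn": [0, 0, 0]}
    - {"travel": [0.04, 0, 0], "turn": [0, 0, 0]}
    - {"travel": [0.052, -0.001, 0], "turn": [0, 0, 0]}
    - {"travel": [0.058, -0.002, 0], "turn": [0, 0, 0]}
    - {"travel": [0.061, -0.002, 0], "turn": [0, 0, 0]}

```text
time: 7.95
position: [0.5575, -0.109, 0.1495]
tool_rot: [0.666, 3.067, 0.001]
ft_force: [3.2, -1.5, -1.0]
grip_width: 0.009
grip_force: 1.7
```

Emit:
step_arm:
  commands:
    - {"travel": [0.003, 0, 0], "turn": [0, 0, 0]}
    - {"travel": [0.006, 0, 0], "turn": [0, 0, 0]}
    - {"travel": [0.008, 0, 0], "turn": [0, 0, 0]}
    - {"travel": [0.009, 0, 0], "turn": [0, 0, 0]}
    - {"travel": [0.009, 0, 0], "turn": [0, 0, 0]}

```text
time: 8.45
position: [0.5489, -0.1059, 0.1493]
tool_rot: [0.668, 3.069, -0.001]
ft_force: [2.0, -4.6, 1.5]
grip_width: 0.004
grip_force: 1.8
```

Emit:
step_arm:
  commands:
    - {"travel": [-0.01, 0, 0], "turn": [0, 0, 0]}
    - {"travel": [-0.03, 0, 0], "turn": [0, 0, 0]}
    - {"travel": [-0.05, 0, 0], "turn": [0, 0, 0]}
    - {"travel": [-0.06, 0, 0], "turn": [0, 0, 0]}
    - {"travel": [-0.06, 0, 0], "turn": [0, 0, 0]}

```text
time: 8.95
position: [0.6039, -0.13, 0.1482]
tool_rot: [-0.667, -3.068, 0.0]
ft_force: [-0.5, -0.1, 1.2]
grip_width: 0.002
grip_force: 0.0
```

```bash
python3 meas.py
```

```text
8.95 [ 0.60393822 -0.13000656  0.14823937] [-0.4880595  -0.11430075  1.21396657] [-0.6035  0.1323] [ 0.0625 -0.0043]
[17, 17, 12, 27, 274] [337.6459854  230.50364964] [19, 17, 11, 27, 264] [339.05681818 230.40909091]
still to go, deg 2.098706644342826
```

Emit:
step_arm:
  commands:
    - {"travel": [0.02, 0, 0], "turn": [0, 0, 0]}
    - {"travel": [0.04, 0, 0], "turn": [0, 0, 0]}
    - {"travel": [0.052, 0, 0], "turn": [0, 0, 0]}
    - {"travel": [0.056, 0, 0], "turn": [0, 0, 0]}
    - {"travel": [0.058, 0, 0], "turn": [0, 0, 0]}

```text
time: 9.5
position: [0.5506, -0.1055, 0.1494]
tool_rot: [0.666, 3.069, 0.001]
ft_force: [-0.0, -0.3, 0.1]
grip_width: 0.007
grip_force: 0.0
```

Emit:
step_arm:
  commands:
    - {"travel": [0.002, 0, 0], "turn": [0, 0, 0]}
    - {"travel": [0.003, 0, 0], "turn": [0, 0, 0]}
    - {"travel": [0.004, 0, 0], "turn": [0, 0, 0]}
    - {"travel": [0.0045, 0, 0], "turn": [0, 0, 0]}
    - {"travel": [0.0045, 0, 0], "turn": [0, 0, 0]}

```text
time: 10.0
position: [0.5472, -0.1043, 0.1494]
tool_rot: [0.667, 3.069, 0.0]
ft_force: [3.4, -0.5, 0.5]
grip_width: 0.003
grip_force: 1.4
```

Emit:
step_arm:
  commands:
    - {"travel": [-0.01, 0, 0], "turn": [0, 0, 0]}
    - {"travel": [-0.03, 0, 0], "turn": [0, 0, 0]}
    - {"travel": [-0.05, 0, 0], "turn": [0, 0, 0]}
    - {"travel": [-0.06, 0, 0], "turn": [0, 0, 0]}
    - {"travel": [-0.06, 0, 0], "turn": [0, 0, 0]}

```text
time: 10.5
position: [0.6014, -0.1298, 0.1483]
tool_rot: [-0.668, -3.068, 0.002]
ft_force: [-0.4, -0.4, 0.1]
grip_width: 0.003
grip_force: 0.0
```

```bash
python3 meas.py; python3 -c "
import cv2,numpy as np
f=lambda n:cv2.resize(cv2.imread(n)[170:310,285:425],None,fx=2.8,fy=2.8,interpolation=2)
cv2.imwrite('pics/cmp.png',np.hstack([f('pics/side1.png'),f('pics/sidelast.png')]))"
```

```text
10.5 [ 0.60138215 -0.12980477  0.14833339] [-0.43330499 -0.42233005  0.14163709] [-0.6011  0.1315] [ 0.0601 -0.0034]
[17, 17, 12, 27, 274] [337.6459854  230.50364964] [17, 17, 12, 27, 269] [337.69888476 230.44237918]
still to go, deg 0.08511728527906826
```

View pics/cmp.png

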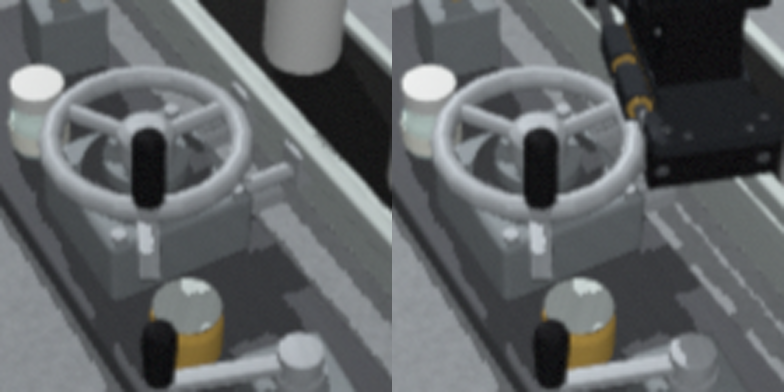

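The wheel handle is back over the tab: in both halves it sits in the same place relative to the tab (start (148,168), now (540,168)), and the residual is under 0.1°. Next is the lever.

Emit:
step_arm:
  commands:
    - {"travel": [0, 0, -0.04], "turn": [0, 0, 0]}
    - {"travel": [0, 0, -0.06], "turn": [0, 0, 0]}
    - {"travel": [0.02, -0.038, -0.06], "turn": [0, 0, 0]}
    - {"travel": [0.04, -0.076, -0.06], "turn": [0, 0, 0]}
    - {"travel": [0.06, -0.114, -0.06], "turn": [0, 0, 0]}

```text
time: 11.05
position: [0.4972, -0.208, 0.2089]
tool_rot: [-0.665, -3.069, -0.001]
ft_force: [0.1, -1.1, -0.1]
grip_width: 0.004
grip_force: 0.0
```

Emit:
step_arm:
  commands:
    - {"travel": [0.018, -0.035, 0], "turn": [0, 0, 0]}
    - {"travel": [0.0355, -0.067, 0], "turn": [0, 0, 0]}
    - {"travel": [0.0355, -0.067, 0.035], "turn": [0, 0, 0]}
    - {"travel": [0.0355, -0.067, 0.065], "turn": [0, 0, 0]}
    - {"travel": [0.0355, -0.067, 0.073], "turn": [0, 0, 0]}

```text
time: 11.55
position: [0.4363, -0.2524, 0.1332]
tool_rot: [-0.666, -3.064, -0.003]
ft_force: [0.3, 0.4, 0.3]
grip_width: 0.006
grip_force: 0.0
```

Emit:
step_arm:
  commands:
    - {"travel": [0, 0, 0], "turn": [0, 0, 0]}
    - {"travel": [0, 0, 0], "turn": [0, 0, 0]}

```text
time: 11.75
position: [0.4398, -0.2541, 0.1371]
tool_rot: [0.666, 3.069, -0.0]
ft_force: [-0.2, -0.3, -0.1]
grip_width: 0.004
grip_force: 0.0
```

Run:
```python
from plan import *
p=np.array(ctrl.get_state()["position"]);q=np.array([p[:2]@X,p[:2]@Y]).round(4);print(p)
f=lambda a:finger(a,C=np.array([.5362,-.239]),A0=np.radians(157.7),r=.0845,rad=.0105)
print((f(0)-q).round(4))
for b in range(0,70,30):
    rows=[(f(b+6*i)-q).round(3) for i in range(1,6)];print(b,b+30,[list(map(float,r)) for r in rows]);q=q+rows[-1]
```

```text
[ 0.43983923 -0.25408487  0.1371339 ]
[0.002 0.025]
0 30 [[0.005, 0.034], [0.006, 0.043], [0.007, 0.051], [0.007, 0.06], [0.006, 0.068]]
30 60 [[-0.001, 0.009], [-0.005, 0.018], [-0.009, 0.028], [-0.015, 0.036], [-0.022, 0.045]]
60 90 [[-0.008, 0.007], [-0.016, 0.013], [-0.025, 0.018], [-0.033, 0.021], [-0.042, 0.024]]
```

Emit:
step_arm:
  commands:
    - {"travel": [0.001, 0.012, 0], "turn": [0, 0, 0]}
    - {"travel": [0.002, 0.02, 0], "turn": [0, 0, 0]}
    - {"travel": [0.003, 0.027, 0], "turn": [0, 0, 0]}
    - {"travel": [0.005, 0.034, 0], "turn": [0, 0, 0]}
    - {"travel": [0.006, 0.043, 0], "turn": [0, 0, 0]}

```text
time: 12.25
position: [0.4519, -0.213, 0.1365]
tool_rot: [0.668, 3.068, -0.002]
ft_force: [0.8, -3.6, -0.8]
grip_width: 0.009
grip_force: 1.3
```

Emit:
step_arm:
  commands:
    - {"travel": [0.001, 0.008, 0], "turn": [0, 0, 0]}
    - {"travel": [0.001, 0.017, 0], "turn": [0, 0, 0]}
    - {"travel": [0, 0.025, 0], "turn": [0, 0, 0]}
    - {"travel": [-0.001, 0.034, 0], "turn": [0, 0, 0]}
    - {"travel": [-0.005, 0.043, 0], "turn": [0, 0, 0]}

```text
time: 12.75
position: [0.4737, -0.1747, 0.1358]
tool_rot: [-0.667, -3.069, -0.0]
ft_force: [-1.0, -3.0, 0.7]
grip_width: 0.009
grip_force: 1.4
```

Emit:
step_arm:
  commands:
    - {"travel": [-0.002, 0.005, 0], "turn": [0, 0, 0]}
    - {"travel": [-0.004, 0.01, 0], "turn": [0, 0, 0]}
    - {"travel": [-0.006, 0.013, 0], "turn": [0, 0, 0]}
    - {"travel": [-0.008, 0.016, 0], "turn": [0, 0, 0]}
    - {"travel": [-0.008, 0.016, 0], "turn": [0, 0, 0]}

```text
time: 13.25
position: [0.488, -0.1635, 0.1358]
tool_rot: [-0.666, -3.07, -0.001]
ft_force: [-0.8, 1.1, -0.6]
grip_width: 0.009
grip_force: 0.5
```

Emit:
step_arm:
  commands:
    - {"travel": [-0.003, 0.004, 0], "turn": [0, 0, 0]}
    - {"travel": [-0.006, 0.007, 0], "turn": [0, 0, 0]}
    - {"travel": [-0.009, 0.011, 0], "turn": [0, 0, 0]}
    - {"travel": [-0.009, 0.011, 0], "turn": [0, 0, 0]}

```text
time: 13.65
position: [0.5001, -0.158, 0.1358]
tool_rot: [-0.666, -3.068, 0.001]
ft_force: [-4.2, -0.3, 1.7]
grip_width: 0.009
grip_force: 2.2
```

Emit:
step_arm:
  commands:
    - {"travel": [-0.003, 0.002, 0], "turn": [0, 0, 0]}
    - {"travel": [-0.005, 0.004, 0], "turn": [0, 0, 0]}
    - {"travel": [-0.005, 0.004, 0], "turn": [0, 0, 0]}

```text
time: 13.95
position: [0.5009, -0.1578, 0.1355]
tool_rot: [-0.667, -3.056, 0.004]
ft_force: [-19.2, -2.8, 12.0]
grip_width: 0.006
grip_force: 9.6
```

The force rose to 19 N and the tool stopped advancing, so the lever is on its stop. I'll back off, clear the scene and check.

Emit:
step_arm:
  commands:
    - {"travel": [0.005, -0.004, 0], "turn": [0, 0, 0]}
    - {"travel": [0.02, -0.011, 0], "turn": [0, 0, 0]}
    - {"travel": [0.045, -0.023, 0], "turn": [0, 0, 0]}
    - {"travel": [0.045, -0.023, -0.04], "turn": [0, 0, 0]}
    - {"travel": [0.045, -0.023, -0.085], "turn": [0, 0, 0]}

```text
time: 14.45
position: [0.4551, -0.1575, 0.2206]
tool_rot: [-0.666, -3.068, -0.002]
ft_force: [1.7, -1.6, 0.1]
grip_width: 0.005
grip_force: 0.0
```

Emit:
step_arm:
  commands:
    - {"travel": [0, -0.045, -0.02], "turn": [0, 0, 0]}
    - {"travel": [0, -0.09, -0.02], "turn": [0, 0, 0]}
    - {"travel": [0, -0.13, -0.02], "turn": [0, 0, 0]}
    - {"travel": [-0.02, -0.17, -0.02], "turn": [0, 0, 0]}
    - {"travel": [-0.04, -0.2, -0.02], "turn": [0, 0, 0]}

```text
time: 14.95
position: [0.4103, -0.3597, 0.2426]
tool_rot: [0.667, 3.064, -0.0]
ft_force: [-0.5, 0.7, -0.0]
grip_width: 0.002
grip_force: 0.0
```

```bash
python3 meas.py
python3 - <<'E'
from h import *
a=ctrl.get_image("top")[130:310,180:460,::-1];b=cv2.imread("pics/sidelast.png")[120:360,240:520]
cv2.imwrite("pics/end.png",cv2.resize(np.vstack([a,b]),None,fx=1.42,fy=1.42,interpolation=2))
E
```

```text
14.95 [ 0.41026035 -0.35974166  0.24258483] [-0.47633954  0.66258564 -0.02741089] [-0.5226 -0.1571] [-0.0184  0.2851]
[17, 17, 12, 27, 274] [337.6459854  230.50364964] [18, 18, 14, 32, 229] [337.67248908 232.07423581]
still to go, deg -0.12549274838819713
```

View pics/end.png

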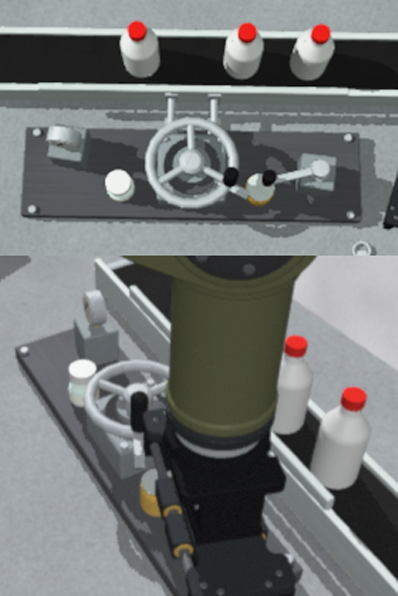

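In the top view the wheel handle (231,176) is over its tab. The lever's grip (269,178) has swung over to the wheel side, and the jar, tin and bottles are where they were. I'll check both numbers, then hand in.

Run:
```python
from h import *
m=ctrl.camera_model("top");P=np.array([.5362,-.239])
def blob(i,x0,x1,y0,y1):
    k=cv2.inRange(i[y0:y1,x0:x1].max(2),0,30);n,l,s,c=cv2.connectedComponentsWithStats(k);j=1+s[1:,4].argmax();return c[j]+[x0,y0],s[j,4]
a=cv2.imread("pics/top1.png");b=ctrl.get_image("top")[:,:,::-1]
print(blob(a,332,352,243,268),blob(b,332,352,243,268))
g0=blob(a,385,410,272,295);g1=blob(b,360,380,245,266)
A=[np.degrees(np.arctan2(*(px2w(m,*g[0],.127)[:2]-P)[::-1])) for g in(g0,g1)];print(g0,g1,A,np.radians(A[0]-A[1]))
```

```text
(array([342.17346939, 254.2244898 ]), np.int32(98)) (array([342.20833333, 254.3125    ]), np.int32(96))
(array([396.39240506, 283.39240506]), np.int32(79)) (array([368.98648649, 254.68918919]), np.int32(74)) [np.float64(157.62402503820306), np.float64(97.5411405462602)] 1.0486441584798434
```

```bash
python3 -c "
from bench import ctrl
print(ctrl.close_job())"
```

```text
the job is handed in; nothing more can be done
None
```

I pushed the wheel clockwise through one full turn, ending within about 0.2° of its start over the pointer tab, then swung the lever about 1.05 rad onto its stop, and handed the job in at about 15 s with the bottles, jar and tin unmoved in the final views.

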